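Pack the ring holder in its tool case, lid it and bar it shut

ROBOT

A 6-joint arm with a two-finger parallel gripper is mounted at the origin on the work surface. World frame = base frame: x ahead of the robot, y to its left, z up, the work surface at z = 0. Lengths are in mm, angles in degrees, forces in N, time in s.
With the tool pointing down it reaches from about 375 to 975 mm from the base axis. Payload 3.8 kg.
Tool frame: the origin (TCP) lies on the centre line of the jaws, within the pads' length; the fingertips stand bot.nose_length ahead of it and the grasp point (between the pads) lies 2 mm behind it (bot.nose_length is the distance from the TCP to the fingertips, in mm); z points along the fingers, y is the line along which they close (so a half turn about z gives the same grasp; the last joint's range is limited). The gripper opens to 85 mm and grips with 20 to 120 N. Pads are 22 mm wide; open, the fingers measure 114 mm over their backs; the gripper's body (76 mm by 85 mm) begins 54 mm behind the grasp point. The pads swing forward as they close: fully open they stand 13 mm farther back than shut.
Start: joints at [67.042, 15.12, 91.902, -0, 72.978, -2.114], TCP at [240.181, 630.818, 208.38] pointing down, gripper open.
Joint ranges: [-150.88, 150.88], [-54.13, 125.18], [17.81, 147.31], [-75.09, 255.09], [0, 152.58], [-146.25, 146.25]. Speed limits (degrees/s): [147.25, 147.25, 180, 180, 180, 180].

INTERFACE

Orientations are given as a 3x3 rotation matrix whose columns are the frame's x, y, z axes.
In Python, from station import bot, imaging, order gives the robot as it stands.
- The arm moves only by the shell command python3 -m creep 'ROWS' [FORCE]. ROWS is JSON, a list of rows, each a list of 3 entries, a list of its own where there are three numbers: the closure in counts, from 0 (fully open) to 255 (shut), then the shift along the tool's x, y, z in m, then the turn about the tool's z in degrees. A call has 1 to 20 rows; each row is the pose to reach, as a shift and turn from the pose commanded when the call began, along the tool's axes at that moment; what a row does not reach only later rows make up. A row lasts 1/8 s, in which the tool goes at most 62.5 mm and 10.7 degrees, less where a joint would pass 70% of its speed; a pose out of reach is approached as far as the arm can. A call with a gripper value outside its range is refused whole. The fingers move at their own pace and stop on an object; FORCE is the grip in N (left out, the last holds). Time passes only in rows, so rows that repeat a pose let the fingers close. It gives the time, the measured TCP pose, the force, the opening and the grip force at its end, in the units of the state.
- bot.sense(): the state, without advancing time (a new reading comes with each control period).
- imaging.get_image(name): name is "scene" or "top" or "wrist"; returns the picture (400x640x3 uint8, blue, green, red); there is no depth.
- imaging.get_calibration(name): a dict with "fx", "fy", "cx", "cy" (pixels), "world_to_cam" (4x4, takes a point from world to camera coordinates). Camera axes: x right, y down, z forward; pixel columns grow to the right and rows downward; lengths in mm; the calibration is good to about 2 mm. A picture is of the moment at which its call begins: read the wrist's pose just before it. get_calibration takes no time and is no camera call; for the wrist camera it gives the pose at the moment of the call.
- order.close_job(): hands the job in; it is judged then, once.
The state is a dict: "t": time; "joint_pos": joint angles; "joint_vel": joint speeds; "joint_torque": joint torques, N m; "position": TCP position; "eef_rot": TCP orientation; "contact_force": force on the tool from outside, world axes, zero at the start; "moment": the same for the moment, N m; "width": finger opening in mm; "gripper_force": force on a finger pad.
Only numpy, scipy, OpenCV 4.12 (cv2) and the standard library are available. Lean on these libraries where they do the work, as an engineer would, in place of code of your own. Each camera call takes 0.05 s, during which the arm holds its last target. There are 200 camera calls.

TASK

Pack the wooden ring holder away: lay it flat in the empty cradle inside the tool case, its broad jaws in the broad pocket and its narrow tail in the narrow one, then put the loose lid on the case so that it sits fully home, and swing the steel hold-down bar across the lid as far as it goes. Swing the bar out of the way first where it blocks the case, and leave the two pots of tools and the hammer where they stand.

Things in the scene. Friction and masses are not known exactly. Their poses are not given: they have to be found in the camera images.
- case: Open wooden tool case, fixed: 184 (x) x 164 (y) x 64 mm high, walls 7, inner floor 8 mm above the bench. Origin: centre of underside. Two inserts fill it, cradle and rack, at y = +37.5 and -37.5 mm (which is where varies). A bracket outside its +y wall carries the hold-down bar, pivot at (45, 100) mm of this frame.
- cradle: Empty insert for the holder, fixed in the case, same axes: board 168 x 74 x 12 mm, cheeks 18 mm higher. Broad pocket, 42 wide, at x = 42 to 78; narrow pocket, 26 wide, at x = -78 to -42; open between for fingers. Origin: centre of underside. Holder's underside belongs on the board (12 mm above), centred, its x along cradle +x; reversed it does not go down.
- rack: The other insert, fixed in the other half of the case: board 168 x 74 x 12 mm with a 156 x 32 mm block of upright steel burrs along its middle, 42 mm high over all. Origin: centre of underside.
- lid: Loose lid, 0.25-0.5 kg, flat on the bench, handle up: board 184 (x) x 164 (y) x 10 mm over a 162 x 142 x 8 tongue, which enters the case with 4 mm spare a side. Origin: centre of tongue's underside. Handle over the centre: bar along y, 90 long, 14 wide, z = 44 to 58, on legs at y = +-36. Home: origin 56 mm above the case's, centred, x along the case's x, either way round.
- holder: Wooden ring holder (jeweller's hand clamp), loose, about 0.12 kg, flat on the bench at any yaw: 144 mm long, 22 thick. Broad jaws x = 28 to 72, 34 wide; middle x = -36 to 28, 24 wide, with a 26 wide steel band at x = 12 to 24; narrow tail x = -72 to -36, 18 wide. Origin: centre of underside; z up.
- holder_jaws (a point): Middle of the ring holder's jaws, at (60, 0, 11) mm of the holder's frame.
- bar (a joint): Angle (rad, 0 to 2.0) of the steel hold-down bar about its upright pivot. 0 (stop): along the case's -y, square across the case; opens counter-clockwise seen from above; 1.57: along the case's +x, beside it, clear of the lid. Starts 0 to 1.7; in the lid's way below 1.45. Stays where left; 3 N moves it. 18 wide, 8 thick, underside 77 mm above the bench, 3 above a home lid.
- bar_pivot (a point): Point on the bar's pivot axis at the bar's underside, 77 mm above the bench.
- bar_knob (a point): Grip point of the bar's upright round wooden knob, 95 mm from the pivot axis, near the bar's free end: 20 mm diameter, from 85 to 123 mm above the bench, this point at 108 mm. It turns with the bar; round, so it may be held without turning the gripper.
- pot_glass: Bystander: glass pot of tools, 68 mm diameter, 150 mm high over all, upright. Origin: centre of its underside.
- pot_wood: Bystander: wooden pot of tools, 68 mm diameter, 150 mm high over all, upright. Origin: centre of its underside.
- hammer: Bystander: hammer about 200 mm long lying on the bench beyond the case. Origin: underside, near its middle.

How it is judged:
By the outcome, as a careful person would: the job done as asked, in the order asked, and still so for the second after the job is handed in, with the robot touching nothing.
It also fails if it takes over 72 s, if anything falls off the work surface, if the arm or the gripper's body presses on something with over 40 N, if the wrist force passes 120 N, or if a joint passes its speed limit or range.

## Working session

There is one attempt and no reset: what is moved stays moved. The work goes in short steps, Python scripts to look and compute and a shell command to move; the robot and the scene stay as the last step left them, time stands still between calls to the robot, and variables do not carry over. Pictures are saved under pics/ and viewed, at most 10 in all, crops included, and the job is handed in when it is done.

```bash
mkdir -p pics; ls
python3 - <<'E'
from station import bot, imaging, order
import cv2
s=bot.sense();print(s['t'],s['position'],s['eef_rot'],s['width'],bot.nose_length)
for n in ("top","scene"):
    cv2.imwrite(f"pics/{n}0.png",imaging.get_image(n))
    c=imaging.get_calibration(n);print(n,c)
E
```

```text
pics
0.0 [239.89054944 630.11998649 207.06038697] [[-9.34545299e-01  3.55843124e-01 -8.69420829e-04]
 [ 3.55844175e-01  9.34543087e-01 -2.03491028e-03]
 [ 8.84023953e-05 -2.21109417e-03 -9.99997552e-01]] 85.63971972914082 17.0
top {'fx': 496.9939309907885, 'fy': 496.9939309907885, 'cx': 312.7603226678527, 'cy': 205.6996688141689, 'world_to_cam': array([[-2.25753732e-02, -9.99743098e-01, -2.02257791e-03,
         2.38373758e+00],
       [-9.96571675e-01,  2.26647344e-02, -7.95688784e-02,
         6.24449865e+02],
       [ 7.95942782e-02,  2.19346727e-04, -9.96827318e-01,
         1.27875837e+03],
       [ 0.00000000e+00,  0.00000000e+00,  0.00000000e+00,
         1.00000000e+00]])}
scene {'fx': 400.26305611540073, 'fy': 400.26305611540073, 'cx': 321.9378787387122, 'cy': 200.00212996038064, 'world_to_cam': array([[-3.28722742e-01,  9.44414834e-01, -4.68818395e-03,
         1.99611538e+02],
       [ 4.81320311e-01,  1.63258168e-01, -8.61207019e-01,
        -1.96034378e+02],
       [-8.12571300e-01, -2.85354851e-01, -5.08232714e-01,
         1.50431890e+03],
       [ 0.00000000e+00,  0.00000000e+00,  0.00000000e+00,
         1.00000000e+00]])}
```

View pics/top0.png

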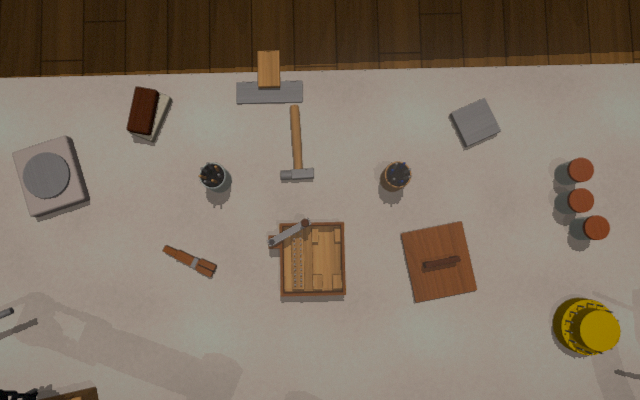

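View pics/scene0.png

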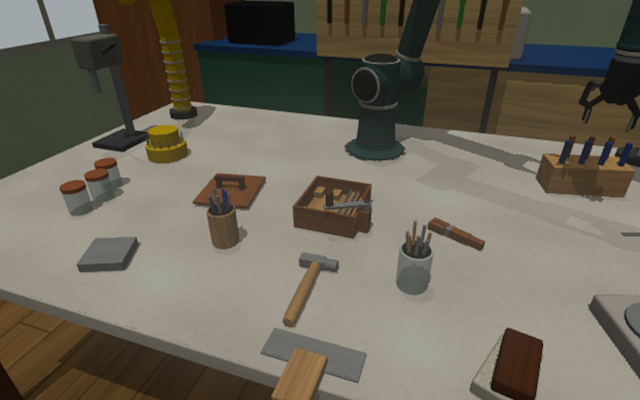

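Run:
```python
import cv2,numpy as np
i=cv2.imread('pics/top0.png')
m=np.zeros((600,800,3),np.uint8)
z=lambda x,y,w,h,k=4:cv2.resize(i[y:y+h,x:x+w],None,fx=k,fy=k,interpolation=cv2.INTER_CUBIC)
m[:400,:400]=z(260,210,100,100);m[:400,400:]=z(390,210,100,100)
m[400:600,:280]=z(155,235,70,50);m[400:600,280:480]=z(190,150,50,50);m[400:600,480:680]=z(375,150,50,50)
cv2.imwrite('pics/m0.png',np.clip(m*1.5,0,255).astype(np.uint8))
```

```text
(no output)
```

View pics/m0.png

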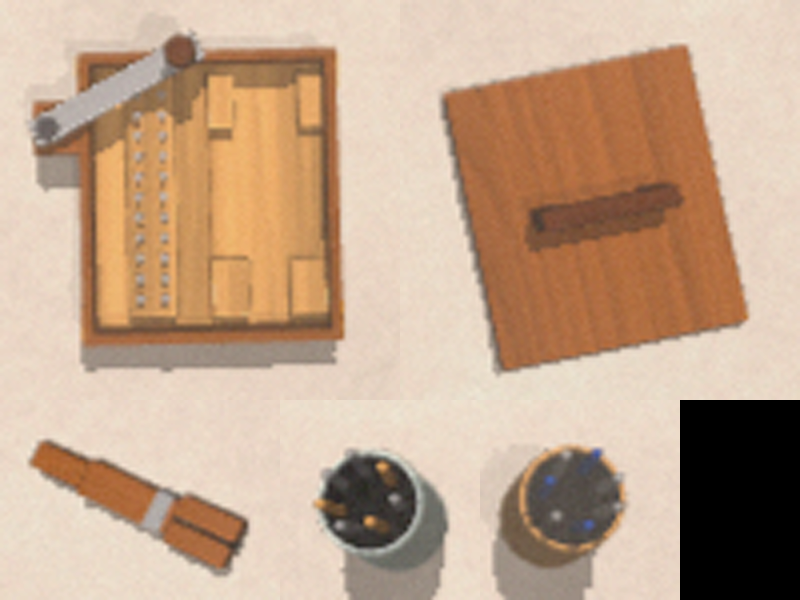

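```bash
cat > h.py <<'E'
import numpy as np
from station import bot, imaging
def pt(c,u,v,z):
    M=c['world_to_cam'];R=M[:3,:3];o=-R.T@M[:3,3]
    d=R.T@np.array([(u-c['cx'])/c['fx'],(v-c['cy'])/c['fy'],1]);return (o+d*(z-o[2])/d[2])[:2]
def proj(c,p):
    q=c['world_to_cam']@np.append(p,1);return c['fx']*q[0]/q[2]+c['cx'],c['fy']*q[1]/q[2]+c['cy']
E
python3 - <<'E'
from h import *
np.set_printoptions(precision=1,suppress=True)
c=imaging.get_calibration('top')
def q(L,x0,y0,u0,v0,z): return np.array([pt(c,x0+(u-u0+.5)/4-.5,y0+(v-v0+.5)/4-.5,z) for u,v in L])
a=lambda d:np.degrees(np.arctan2(d[1],d[0]))
C=q([(79,53),(335,48),(342,338),(83,342)],260,210,0,0,64)
print('case',C.mean(0),'yaw',a(C[0]-C[3]),a(C[1]-C[2]),a(C[0]-C[1])-90,a(C[3]-C[2])-90,np.linalg.norm(C-np.roll(C,1,0),axis=1))
k=q([(180,50)],260,210,0,0,123)[0];p=q([(46,128)],260,210,0,0,87)[0];print('knob',k,'piv',p,np.linalg.norm(k-p),a(k-p)+90)
L=q([(443,93),(687,46),(747,322),(501,370)],390,210,400,0,18)
print('lid',L.mean(0),a(L[0]-L[3]),a(L[1]-L[2]),a(L[0]-L[1])-90,a(L[3]-L[2])-90,np.linalg.norm(L-np.roll(L,1,0),axis=1))
h=q([(535,218),(680,193)],390,210,400,0,58);print('handle',h.mean(0),a(h[0]-h[1])-90)
H=q([(45,440),(31,463),(228,572),(247,520)],155,235,0,400,22)
t=H[:2].mean(0);j=H[2:].mean(0);print('holder',(t+j)/2,a(j-t),np.linalg.norm(j-t))
print('pots',q([(370,503)],190,150,280,400,90),q([(573,498)],375,150,480,400,90))
E
```

```text
case [488.4  -7. ] yaw -0.19463721473431872 -0.19254722091765164 -0.17946573132695676 -0.4071439700334736 [181.3 162.4 182.  162.4]
knob [577.1   8.8] piv [532.2  93.6] 95.97671896186566 27.871720257958863
lid [ 471.6 -336.2] 9.770152918794096 9.648156105051333 9.569157458094281 9.600233407754843 [182.9 163.7 182.9 163.3]
handle [ 473.8 -334.6] 8.409442604194822
holder [491.8 314. ] -116.29643853229985 144.92693146065886
pots [[701.1 238.5]] [[ 693.6 -226.6]]
```

```bash
python3 -m creep '[[0,[-0.536,-0.460,0],-20.8],[0,[-0.536,-0.460,0],-20.8],[0,[-0.536,-0.460,0],-20.8],[0,[-0.536,-0.460,0],-20.8],[0,[-0.536,-0.460,0],-20.8],[0,[-0.536,-0.460,0],-20.8],[0,[-0.536,-0.460,0],-20.8],[0,[-0.536,-0.460,0],-20.8],[0,[-0.536,-0.460,0],-20.8],[0,[-0.536,-0.460,0],-20.8],[0,[-0.536,-0.460,0],-20.8],[0,[-0.536,-0.460,0],-20.8],[0,[-0.536,-0.460,0],-20.8],[0,[-0.536,-0.460,0],-20.8],[0,[-0.536,-0.460,0],-20.8],[0,[-0.536,-0.460,0],-20.8]]'
python3 - <<'E'
from h import *
import cv2
s=bot.sense();print(s['t'],s['position'],s['eef_rot'],s['joint_pos'])
c=imaging.get_calibration('wrist');i=imaging.get_image('wrist');cv2.imwrite('pics/w1.png',i)
print(proj(c,(577,9,123)),proj(c,(533,93,87)))
E
```

```text
t: 2.1
position: [577.0, 11.5, 208.5]
eef_rot: [[-1.0, -0.001, 0.0], [-0.001, 1.0, 0.0], [-0.0, 0.0, -1.0]]
contact_force: [0.0, 0.3, 0.4]
width: 85.7
gripper_force: 0.0
2.1 [577.02811136  11.50231582 208.54981139] [[-9.99999405e-01 -1.08301408e-03  1.31094024e-04]
 [-1.08299420e-03  9.99999402e-01  1.51596604e-04]
 [-1.31258127e-04  1.51454540e-04 -9.99999980e-01]] [-1.33643918e+00  4.56517058e+00  1.04152866e+02  9.35377685e-03
  7.12746571e+01 -9.14014931e+01]
(np.float64(321.0663754374003), np.float64(190.45750287420955)) (np.float64(416.94736760939327), np.float64(130.84685518375403))
```

View pics/w1.png

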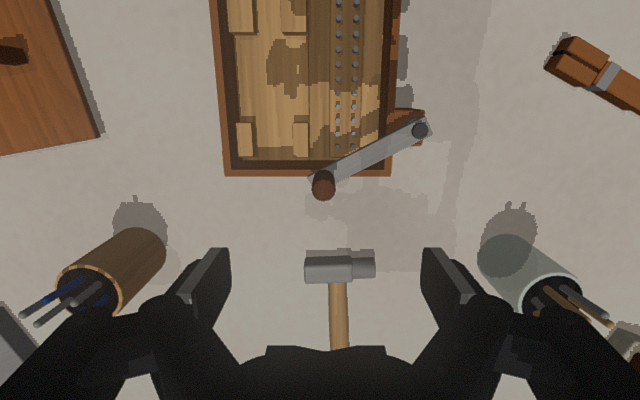

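```bash
python3 -m creep '[[0,[0,-0.002,0.05],0],[0,[0,-0.002,0.1],0],[0,[0,-0.002,0.1],0],[150,[0,-0.002,0.1],0],[255,[0,-0.002,0.1],0],[255,[0,-0.002,0.1],0],[255,[0,-0.002,0.1],0],[255,[0,-0.002,0.1],0],[255,[0,-0.002,0.1],0]]' 30
```

```text
t: 3.28
position: [577.4, 8.2, 108.4]
eef_rot: [[-1.0, 0.001, 0.0], [0.001, 1.0, 0.0], [-0.0, 0.0, -1.0]]
contact_force: [0.3, -0.1, 0.3]
width: 0.5
gripper_force: 0.0
```

Run:
```python
from h import *
import cv2
i=imaging.get_image('wrist');j=imaging.get_image('top')[170:310,230:370]
m=np.zeros((400,800,3),np.uint8);m[:,:400]=cv2.resize(i[:,120:520],(400,400));m[:,400:]=cv2.resize(j,(400,400),interpolation=cv2.INTER_CUBIC);cv2.imwrite('pics/w2.png',np.clip(m*1.4,0,255))
s=bot.sense();print(s['position'],s['width'],s['gripper_force'])
```

```text
[577.35256183   8.18028463 108.30076307] 0.25339410938287804 0.0[ WARN:0@1.141] global loadsave.cpp:1063 imwrite_ Unsupported depth image for selected encoder is fallbacked to CV_8U.
```

View pics/w2.png

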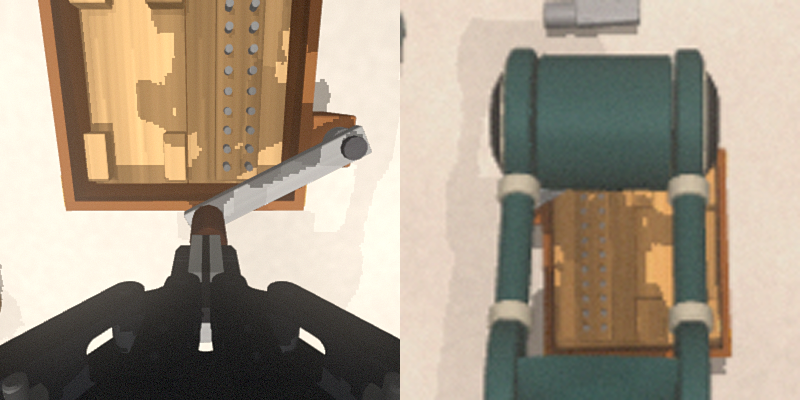

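Run:
```python
from h import *
c=imaging.get_calibration('wrist');print(c['world_to_cam'],c['fx'])
f=lambda u,v,z:pt(c,u+120,v,z)
for u,v,z in [(353,148,92),(225,227,85),(370,150,85),(187,212,85),(335,130,85),(208,206,123),(193,212,123),(223,212,123)]:print((u,v,z),f(u,v,z))
for x in ((577,8,91),(566,8,91)):print(proj(c,x))
```

```text
[[ 2.12992365e-03  9.99997503e-01  6.75702013e-04 -1.04593338e+01]
 [ 9.58121322e-01 -2.23422073e-03  2.86353872e-01 -5.61140267e+02]
 [ 2.86354667e-01  3.74926219e-05 -9.58123689e-01  1.18353495e+02]
 [ 0.00000000e+00  0.00000000e+00  0.00000000e+00  1.00000000e+00]] 322.9624693193818
(353, 148, 92) [532.19108299  92.72238513]
(225, 227, 85) [583.11746644  21.53888256]
(370, 150, 85) [534.48568437 106.08768538]
(187, 212, 85) [572.99452025  -2.26459257]
(335, 130, 85) [522.82939791  84.18530822]
(208, 206, 123) [555.95416362  10.4817876 ]
(193, 212, 123) [559.09034291   3.02315085]
(223, 212, 123) [559.12581103  17.94207325]
(np.float64(323.46971297614465), np.float64(221.55823494988758))
(np.float64(323.3992228737784), np.float64(204.4193644860377))
```

Run:
```python
from h import *
import cv2
i=imaging.get_image('wrist');s=imaging.get_image('scene')
m=np.zeros((400,800,3),np.uint8);m[:,:400]=cv2.resize(i[170:270,280:380],(400,400),interpolation=cv2.INTER_CUBIC);m[:,400:]=cv2.resize(s[140:240,290:390],(400,400),interpolation=cv2.INTER_CUBIC);cv2.imwrite('pics/w3.png',np.clip(m*1.8,0,255).astype(np.uint8))
```

```text
(no output)
```

View pics/w3.png

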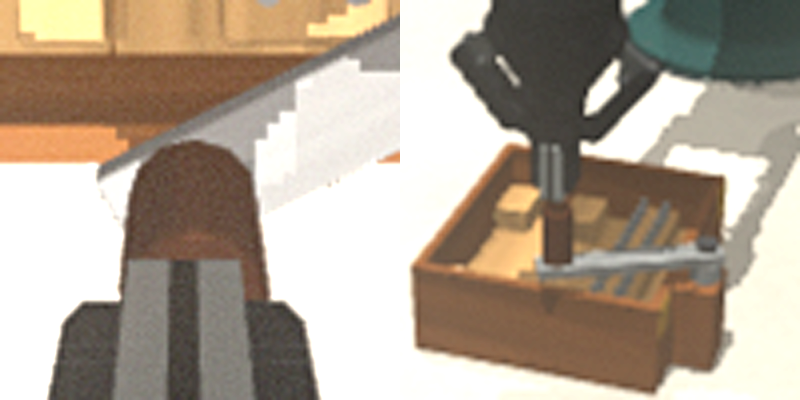

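```bash
python3 -m creep '[[0,[0,0,-0.01],0],[0,[0,0,-0.01],0],[0,[0,0,-0.01],0],[0,[0,0,-0.01],0],[0,[0,0,-0.01],0],[0,[-0.001,0.002,0.01],0],[0,[-0.001,0.002,0.02],0],[0,[-0.001,0.002,0.02],0]]'
python3 - <<'E'
from h import *
import cv2
i=imaging.get_image('wrist');s=imaging.get_image('scene')
m=np.zeros((400,800,3),np.uint8);m[:,:400]=cv2.resize(i[130:290,240:400],(400,400),interpolation=cv2.INTER_CUBIC);m[:,400:]=cv2.resize(s[140:240,290:390],(400,400),interpolation=cv2.INTER_CUBIC);cv2.imwrite('pics/w4.png',np.clip(m*1.8,0,255).astype(np.uint8))
E
```

```text
t: 4.47
position: [576.6, 10.3, 86.0]
eef_rot: [[-1.0, 0.001, -0.004], [0.001, 1.0, 0.0], [0.004, 0.0, -1.0]]
contact_force: [-0.2, -0.1, 0.3]
width: 85.6
gripper_force: 0.0
```

View pics/w4.png

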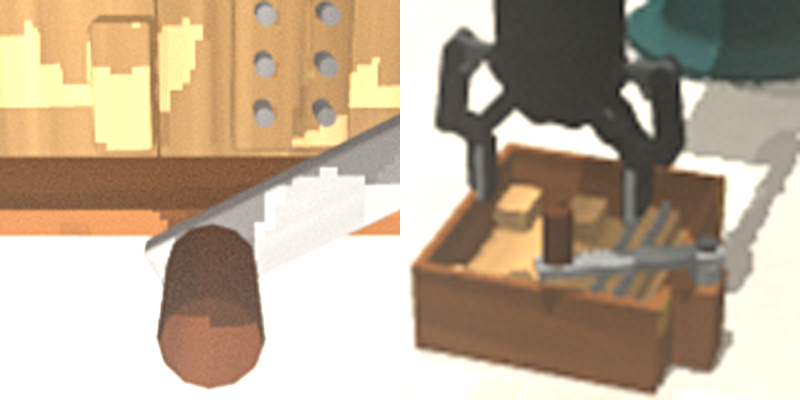

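Run:
```python
from h import *
c=imaging.get_calibration('scene');w=imaging.get_calibration('wrist')
for z in (70,80,90,100,110,120,130):print(z,[np.round(proj(c,(x,y,z))) for x,y in((577,-36),(577,56),(540,-36),(577,10))])
print(pt(w,324.8,268,123), proj(c,(578,10,123)),proj(c,(578,10,85)))
```

```text
70 [array([312., 206.]), array([347., 212.]), array([317., 199.]), array([330., 209.])]
80 [array([312., 203.]), array([347., 209.]), array([317., 196.]), array([330., 206.])]
90 [array([312., 199.]), array([348., 205.]), array([317., 192.]), array([330., 202.])]
100 [array([312., 196.]), array([348., 202.]), array([317., 189.]), array([330., 199.])]
110 [array([312., 192.]), array([348., 198.]), array([317., 186.]), array([330., 195.])]
120 [array([312., 189.]), array([348., 195.]), array([317., 182.]), array([330., 192.])]
130 [array([312., 185.]), array([348., 191.]), array([317., 179.]), array([330., 188.])]
[579.46516139  10.88905298] (np.float64(329.56800479597314), np.float64(190.86482261412584)) (np.float64(329.4910755854376), np.float64(204.29333917036487))
```

```bash
python3 -m creep '[[0,[-0.002,0,0.013],0],[0,[-0.002,0,0.013],0],[255,[-0.002,0,0.013],0],[255,[-0.002,0,0.013],0],[255,[-0.002,0,0.013],0],[255,[-0.002,0,0.013],0],[255,[-0.002,0,0.013],0]]' 30
```

```text
t: 5.45
position: [580.9, 9.7, 75.8]
eef_rot: [[-1.0, 0.0, 0.001], [0.0, 1.0, -0.001], [-0.001, -0.001, -1.0]]
contact_force: [1.2, -1.8, 0.6]
width: 19.1
gripper_force: 29.8
```

```bash
python3 -m creep '[[255,[-0.0077,0.0049,0],0],[255,[-0.0168,0.0121,0],0],[255,[-0.0301,0.0269,0],0],[255,[-0.04,0.0441,0],0],[255,[-0.0461,0.0629,0],0],[255,[-0.0482,0.0827,0],0],[255,[-0.0475,0.0943,0],0],[255,[-0.0475,0.0943,0],0],[0,[-0.0475,0.0943,0],0],[0,[-0.0475,0.0943,0],0],[0,[-0.0475,0.0943,0],0],[0,[-0.0475,0.0943,-0.06],0],[0,[-0.0475,0.0943,-0.11],0],[0,[-0.0475,0.0943,-0.11],0]]'
python3 - <<'E'
from h import *
import cv2
c=imaging.get_calibration('wrist');i=imaging.get_image('wrist');cv2.imwrite('pics/w5.png',i)
print(bot.sense()['position'],proj(c,(627.5,104.5,123)))
E
```

```text
t: 7.2
position: [631.8, 104.9, 191.9]
eef_rot: [[-1.0, 0.001, 0.011], [0.001, 1.0, 0.002], [-0.011, 0.002, -1.0]]
contact_force: [0.1, 0.4, -0.3]
width: 85.1
gripper_force: 0.0
[629.83991732 104.65302533 188.67579742] (np.float64(323.3518666863891), np.float64(190.2353201331531))
```

```bash
python3 -m creep '[[0,[0.135,0.211,0],116.3],[0,[0.135,0.211,0],116.3],[0,[0.135,0.211,0],116.3],[0,[0.135,0.211,0],116.3],[0,[0.135,0.211,0],116.3],[0,[0.135,0.211,0],116.3],[0,[0.135,0.211,0.05],116.3],[0,[0.135,0.211,0.1],116.3],[0,[0.135,0.211,0.11],116.3],[0,[0.135,0.211,0.11],116.3],[0,[0.135,0.211,0.11],116.3],[0,[0.135,0.211,0.11],116.3],[0,[0.135,0.211,0.11],116.3]]'
python3 - <<'E'
from h import *
import cv2
c=imaging.get_calibration('wrist');i=imaging.get_image('wrist');t=imaging.get_image('top');s=imaging.get_image('scene')
m=np.zeros((580,800,3),np.uint8);m[:400,:640]=i;m[400:580,:320]=cv2.resize(t[200:290,200:360],(320,180));m[400:580,320:640]=cv2.resize(s[150:240,310:470],(320,180),interpolation=cv2.INTER_CUBIC);m[:,640:]=0
m[:400]=cv2.convertScaleAbs(m[:400],alpha=1.4)
cv2.imwrite('pics/w6.png',m)
a=np.radians(-116.3);R=np.array([[np.cos(a),-np.sin(a)],[np.sin(a),np.cos(a)]])
for h in ((-72,9),(-72,-9),(72,17),(72,-17),(12,13),(12,-13)):print(h,np.round(proj(c,np.append(np.array([491.8,314])+R@h,22)),1))
print(bot.sense()['position'])
E
```

```text
t: 8.88
position: [492.3, 315.0, 74.3]
eef_rot: [[0.441, 0.897, -0.002], [0.897, -0.441, -0.001], [-0.002, -0.001, -1.0]]
contact_force: [0.3, 0.4, -0.1]
width: 85.6
gripper_force: 0.0
(-72, 9) [341.3 100.2]
(-72, -9) [313.5 100.2]
(72, 17) [348.8 292.9]
(72, -17) [305.  292.8]
(12, 13) [345.  220.9]
(12, -13) [309.1 220.8]
[492.96136279 315.39867418  75.11624262]
```

View pics/w6.png

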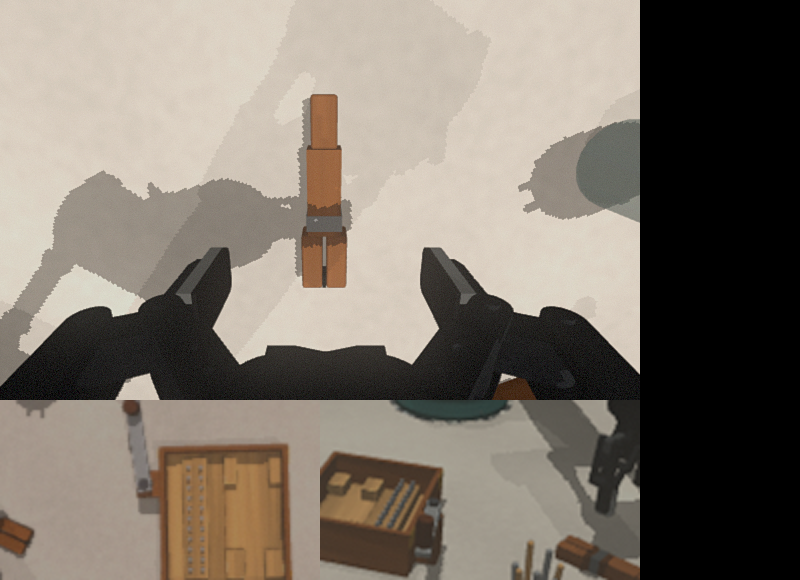

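```bash
python3 -m creep '[[110,[0.004,-0.001,0.03],0],[110,[0.004,-0.001,0.055],0],[110,[0.004,-0.001,0.06],0],[110,[0.004,-0.001,0.065],0],[110,[0.004,-0.001,0.07],0],[110,[0.004,-0.001,0.074],0],[110,[0.004,-0.001,0.078],0],[110,[0.004,-0.001,0.08],0],[110,[0.004,-0.001,0.08],0]]'
```

```text
t: 10.15
position: [493.9, 319.5, -4.8]
eef_rot: [[0.444, 0.896, -0.0], [0.896, -0.444, -0.0], [-0.0, -0.0, -1.0]]
contact_force: [0.3, -0.4, -0.3]
width: 48.7
gripper_force: 0.0
```

```bash
python3 -m creep '[[110,[0,0,0.004],0],[110,[0,0,0.008],0],[110,[0,0,0.009],0],[160,[0,0,0.009],0],[255,[0,0,0.009],0],[255,[0,0,0.009],0],[255,[0,0,0.009],0],[255,[0,0,0.009],0]]' 50
```

```text
t: 11.15
position: [494.3, 319.8, -13.4]
eef_rot: [[0.444, 0.896, 0.001], [0.896, -0.444, 0.0], [0.001, 0.0, -1.0]]
contact_force: [1.4, 0.9, 1.5]
width: 22.7
gripper_force: 51.3
```

```bash
python3 -m creep '[[255,[0,0,-0.04],0],[255,[0,0,-0.1],0],[255,[-0.03,0.014,-0.15],-10],[255,[-0.08,0.037,-0.15],-20],[255,[-0.13,0.06,-0.15],-30],[255,[-0.18,0.083,-0.15],-40],[255,[-0.23,0.106,-0.15],-50],[255,[-0.28,0.13,-0.15],-60],[255,[-0.3305,0.1529,-0.15],-70],[255,[-0.3305,0.1529,-0.15],-80],[255,[-0.3305,0.1529,-0.15],-90],[255,[-0.3305,0.1529,-0.15],-100],[255,[-0.3305,0.1529,-0.15],-110],[255,[-0.3305,0.1529,-0.15],-116.1],[255,[-0.3305,0.1529,-0.15],-116.1],[255,[-0.3305,0.1529,-0.15],-116.1]]'
python3 - <<'E'
from h import *
import cv2
c=imaging.get_calibration('wrist');i=imaging.get_image('wrist');s=imaging.get_image('scene')
m=np.zeros((600,640,3),np.uint8);m[:400]=cv2.convertScaleAbs(i,alpha=1.5);m[400:,:400]=cv2.resize(s[120:220,250:450],(400,200),interpolation=cv2.INTER_CUBIC)
cv2.imwrite('pics/w7.png',m)
a=np.radians(-.25);R=np.array([[np.cos(a),-np.sin(a)],[np.sin(a),np.cos(a)]])
C=np.array([488.4,-7.0])
for n,h,z in(('rim',(92,82),64),('rim',(92,-82),64),('rim',(-92,82),64),('rim',(-92,-82),64),('cheek',(42,-37.5+21),38),('cheek',(42,-37.5-21),38),('ch',(-42,-37.5+13),38),('ch',(-42,-37.5-13),38)):print(n,h,np.round(proj(c,np.append(C+R@h,z)),1))
print(bot.sense()['position'],bot.sense()['width'])
E
```

```text
t: 13.15
position: [484.1, -44.4, 136.1]
eef_rot: [[-1.0, 0.006, -0.001], [0.006, 1.0, 0.0], [0.001, 0.0, -1.0]]
contact_force: [0.4, -0.4, -2.1]
width: 22.6
gripper_force: 51.0
rim (92, 82) [464.  302.4]
rim (92, -82) [272.4 303. ]
rim (-92, 82) [495.8  73.9]
rim (-92, -82) [259.2  74.7]
cheek (42, -16.5) [347.9 236.4]
cheek (42, -58.5) [300.6 236.6]
ch (-42, -24.5) [339.8 141.7]
ch (-42, -50.5) [307.9 141.8]
[484.23356726 -44.38668888 136.26526711] 22.34701119350137
```

View pics/w7.png

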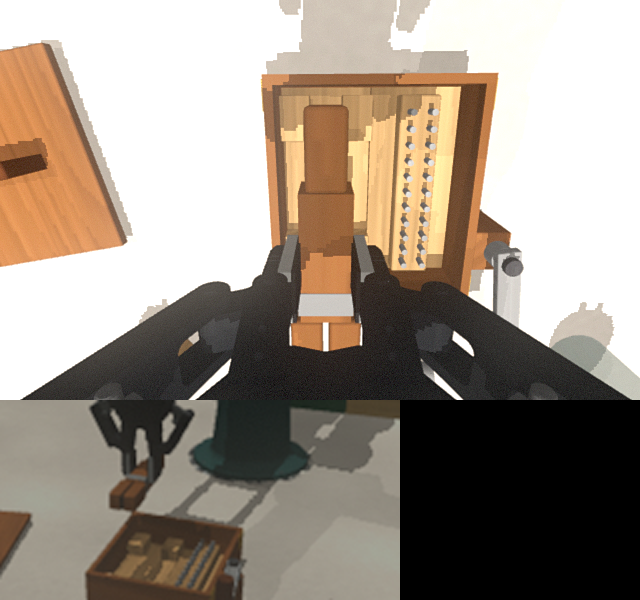

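Run:
```python
from h import *
c=imaging.get_calibration('wrist')
for u,v in((304,105),(349,105),(299,190),(354,190),(326,294),(326,316)):print(u,v,np.round(pt(c,u,v,171.7),1))
```

```text
304 105 [414.  -51.3]
349 105 [414.1 -33.8]
299 190 [448.5 -54.3]
354 190 [448.7 -31.2]
326 294 [498.9 -43.3]
326 316 [511.  -43.3]
```

```bash
python3 -m creep '[[255,[-0.002,-0.001,0.03],0],[255,[-0.002,-0.001,0.07],0],[255,[-0.002,-0.001,0.085],0],[255,[-0.002,-0.001,0.1],0],[255,[-0.002,-0.001,0.11],0],[255,[-0.002,-0.001,0.118],0],[255,[-0.002,-0.001,0.124],0],[255,[-0.002,-0.001,0.127],0],[255,[-0.002,-0.001,0.127],0]]'
```

```text
t: 14.38
position: [486.4, -45.4, 9.4]
eef_rot: [[-1.0, 0.004, -0.0], [0.004, 1.0, 0.0], [0.0, 0.0, -1.0]]
contact_force: [-0.2, 0.6, -1.1]
width: 23.1
gripper_force: 51.0
```

```bash
python3 -m creep '[[255,[0,0,0.0015],0],[255,[0,0,0.003],0],[255,[0,0,0.003],0]]'; python3 -m creep '[[157,[0,0,0],0],[157,[0,0,0],0],[157,[0,0,0],0],[157,[0,0,0],0],[157,[0,0,-0.03],0],[157,[0,0,-0.08],0],[100,[0,0,-0.13],0],[50,[0,0,-0.15],0],[0,[0,0,-0.15],0]]'
python3 - <<'E'
from h import *
import cv2
c=imaging.get_calibration('wrist');i=imaging.get_image('wrist');cv2.imwrite('pics/w8.png',i)
s=bot.sense();print(s['position'],s['width'])
# brown holder mask inside cradle zone
x=[];
for h,z in(((-72,9),42),((-72,-9),42),((72,17),42),((72,-17),42),((12,0),42),((24,0),42)):
    print(h,np.round(proj(c,(488.2+h[0],-43.8+h[1],z)),1))
# unwrap the plane z=42 into 1 mm/px plan view, centre = cradle centre
g=np.array([[proj(c,(488.2+90-r/4,-43.8+45-q/4,42)) for q in range(360)] for r in range(720)],np.float32)
p=cv2.remap(i,g[...,0],g[...,1],cv2.INTER_LINEAR);cv2.imwrite('pics/plan.png',p)
hsv=cv2.cvtColor(p,cv2.COLOR_BGR2HSV)
for r in range(40,700,40):
    print(90-r/4,[tuple(int(v) for v in p[r,q]) for q in range(40,321,40)])
E
```

```text
t: 14.75
position: [486.7, -45.5, 6.6]
eef_rot: [[-1.0, 0.004, 0.001], [0.004, 1.0, -0.0], [-0.001, -0.0, -1.0]]
contact_force: [0.4, 0.1, -0.1]
width: 22.8
gripper_force: 51.1
t: 15.88
position: [488.2, -45.7, 158.6]
eef_rot: [[-1.0, 0.004, 0.005], [0.004, 1.0, -0.001], [-0.005, -0.001, -1.0]]
contact_force: [-0.3, -0.3, 0.2]
width: 83.9
gripper_force: 0.0
[486.72263281 -45.49216907 156.71351922] 85.2868852096964
(-72, 9) [336.8  97.1]
(-72, -9) [315.3  97.2]
(72, 17) [344.3 252.2]
(72, -17) [309.2 252.4]
(12, 0) [326.5 193. ]
(24, 0) [326.5 205.4]
80.0 [(33, 48, 70), (36, 50, 71), (36, 50, 70), (34, 51, 71), (34, 49, 70), (40, 54, 73), (40, 55, 72), (44, 56, 73)]
70.0 [(91, 131, 163), (90, 132, 164), (50, 79, 112), (53, 85, 126), (56, 89, 132), (57, 90, 134), (98, 140, 173), (74, 106, 134)]
60.0 [(87, 129, 163), (90, 132, 164), (45, 73, 111), (54, 89, 134), (53, 87, 133), (58, 93, 137), (98, 139, 173), (63, 91, 116)]
50.0 [(88, 130, 165), (87, 130, 164), (50, 81, 118), (50, 84, 127), (51, 83, 125), (56, 87, 129), (92, 131, 164), (66, 93, 117)]
40.0 [(78, 115, 147), (77, 115, 146), 
[... 944 characters left out ...]
, 90, 137), (89, 130, 163), (83, 122, 153), (41, 55, 74)]
-40.0 [(71, 108, 138), (100, 146, 178), (98, 145, 178), (51, 90, 136), (56, 92, 139), (86, 128, 162), (84, 121, 154), (38, 52, 71)]
-50.0 [(95, 139, 173), (84, 126, 160), (85, 125, 159), (54, 91, 137), (55, 92, 137), (93, 136, 171), (91, 131, 164), (50, 70, 91)]
-60.0 [(94, 138, 173), (85, 127, 160), (84, 125, 158), (53, 89, 137), (51, 90, 138), (93, 137, 172), (86, 126, 158), (55, 76, 96)]
-70.0 [(62, 93, 120), (56, 86, 111), (59, 87, 112), (37, 60, 92), (36, 61, 94), (67, 96, 121), (62, 90, 115), (51, 70, 89)]
-80.0 [(54, 79, 101), (60, 91, 115), (60, 88, 115), (54, 83, 107), (57, 84, 107), (56, 80, 102), (53, 76, 96), (40, 50, 69)]
```

```bash
python3 -m creep '[[0,[0.001,-0.05,-0.044],10],[0,[0.001,-0.1,-0.044],20],[0,[0.001,-0.15,-0.044],30],[0,[0.001,-0.2,-0.044],40],[0,[0.001,-0.25,-0.044],50],[0,[0.001,-0.3,-0.044],60],[0,[0.001,-0.34,-0.044],70],[0,[0.001,-0.3595,-0.044],80.1],[0,[0.001,-0.3595,-0.044],80.1],[0,[0.001,-0.3595,-0.044],80.1],[0,[0.001,-0.3595,-0.044],80.1]]'
cat > lid.py <<'E'
from h import *
import cv2
c=imaging.get_calibration('wrist');i=imaging.get_image('wrist');cv2.imwrite('pics/w9.png',i)
print(bot.sense()['position'])
def plan(z,w=240,k=2):
    x0,y0=472+w/2,-336+w/2;n=w*k
    g=np.array([[proj(c,(x0-r/k,y0-q/k,z)) for q in range(n)] for r in range(n)],np.float32)
    return cv2.remap(i,g[...,0],g[...,1],cv2.INTER_LINEAR),x0,y0,k
for z in (18,):
    p,x0,y0,k=plan(z);h=cv2.cvtColor(p,cv2.COLOR_BGR2HSV)
    m=((h[...,1]>110)&(h[...,2]>25)).astype(np.uint8);m=cv2.morphologyEx(m,cv2.MORPH_OPEN,np.ones((9,9)))
    m=cv2.morphologyEx(m,cv2.MORPH_CLOSE,np.ones((25,25)))
    cs=max(cv2.findContours(m,0,1)[0],key=cv2.contourArea);(u,v),s,a=cv2.minAreaRect(cs)
    print('lid centre',x0-v/k,y0-u/k,'size',np.array(s)/k,'ang',a)
cv2.imwrite('pics/plan2.png',p)
E
python3 lid.py
```

```text
t: 17.3
position: [483.8, -403.6, 199.8]
eef_rot: [[-0.17, 0.985, -0.001], [0.985, 0.17, 0.001], [0.001, -0.0, -1.0]]
contact_force: [0.3, -0.0, 0.2]
width: 85.6
gripper_force: 0.0
[ 483.979499   -403.76941268  200.16654206]
lid centre 471.7370910644531 -335.91717529296875 size [182.41726685 162.22511292] ang 79.94566345214844
```

```bash
python3 -m creep '[[0,[0.07,0,0.05],0],[0,[0.07,0,0.1],0],[0,[0.07,0,0.15],0],[0,[0.07,0,0.17],0],[0,[0.07,0,0.18],0],[0,[0.07,0,0.188],0],[0,[0.07,0,0.188],0],[150,[0.07,0,0.188],0],[255,[0.07,0,0.188],0],[255,[0.07,0,0.188],0],[255,[0.07,0,0.188],0],[255,[0.07,0,0.188],0],[255,[0.07,0,0.188],0]]' 80
```

```text
t: 18.98
position: [472.4, -336.1, 12.8]
eef_rot: [[-0.168, 0.986, 0.0], [0.986, 0.168, -0.0], [-0.0, 0.0, -1.0]]
contact_force: [-1.2, 0.2, 3.4]
width: 12.1
gripper_force: 79.8
```

```bash
python3 -m creep '[[255,[0,0,-0.02],0],[255,[0,0,-0.06],0],[255,[0.01,0.002,-0.1],0],[255,[0.03,0.007,-0.11],2],[255,[0.065,0.0145,-0.11],4],[255,[0.105,0.0233,-0.11],6],[255,[0.145,0.0322,-0.11],8],[255,[0.185,0.0411,-0.11],9.9],[255,[0.225,0.05,-0.11],9.9],[255,[0.26,0.0578,-0.11],9.9],[255,[0.29,0.0645,-0.11],9.9],[255,[0.31,0.0689,-0.11],9.9],[255,[0.322,0.0716,-0.11],9.9],[255,[0.322,0.0716,-0.11],9.9],[255,[0.322,0.0716,-0.08],9.9],[255,[0.322,0.0716,-0.07],9.9],[255,[0.322,0.0716,-0.064],9.9],[255,[0.322,0.0716,-0.064],9.9]]'
python3 - <<'E'
from h import *
import cv2
i=imaging.get_image('wrist');t=imaging.get_image('scene');u=imaging.get_image('top')
m=np.zeros((600,800,3),np.uint8);m[:400,:640]=cv2.convertScaleAbs(i,alpha=1.4);m[400:,:400]=cv2.resize(t[150:250,270:470],(400,200),interpolation=cv2.INTER_CUBIC)
cv2.imwrite('pics/w10.png',m);cv2.imwrite('pics/t10.png',u)
s=bot.sense();print(s['position'],s['contact_force'],s['moment'])
E
```

```text
t: 21.22
position: [488.6, -6.8, 76.3]
eef_rot: [[0.005, 1.0, -0.0], [1.0, -0.005, -0.0], [-0.0, -0.0, -1.0]]
contact_force: [-0.8, 0.6, -5.6]
width: 12.3
gripper_force: 78.7
[489.51066344  -6.64958891  77.26468714] [ 0.61133925 -0.06155848 -4.44649246] [ 0.02318092 -0.05908839  0.01837509]
```

```bash
python3 -m creep '[[255,[0,0,0.002],0],[255,[0,0,0.004],0],[255,[0,0,0.005],0],[255,[0,0,0.005],0]]'
```

```text
t: 21.88
position: [488.5, -6.4, 71.2]
eef_rot: [[0.004, 1.0, -0.0], [1.0, -0.004, 0.0], [0.0, -0.0, -1.0]]
contact_force: [-0.5, 0.7, -5.2]
width: 12.4
gripper_force: 78.8
```

```bash
python3 -m creep '[[255,[0,0,0.002],0],[255,[0,0,0.003],0],[255,[0,0,0.0035],0],[255,[0,0,0.0035],0]]'
```

```text
t: 22.38
position: [488.8, -6.5, 68.8]
eef_rot: [[0.004, 1.0, -0.0], [1.0, -0.004, 0.0], [0.0, -0.0, -1.0]]
contact_force: [-4.2, 0.8, 4.8]
width: 12.6
gripper_force: 80.2
```

```bash
python3 -m creep '[[0,[0,0,0],0],[0,[0,0,0],0],[0,[0,0,0],0],[0,[0,0,0],0],[0,[0,0,-0.03],0],[0,[0,0,-0.07],0],[0,[0,0,-0.12],0],[0,[0.03,0.04,-0.12],-10],[0,[0.06,0.08,-0.12],-20],[0,[0.1114,0.139,-0.12],-30],[0,[0.1114,0.139,-0.12],-40],[0,[0.1114,0.139,-0.12],-50],[0,[0.1114,0.139,-0.12],-60],[0,[0.1114,0.139,-0.12],-70],[0,[0.1114,0.139,-0.12],-80],[0,[0.1114,0.139,-0.12],-90.2],[0,[0.1114,0.139,-0.12],-90.2],[0,[0.1114,0.139,-0.12],-90.2]]' 30
cat > chk.py <<'E'
from h import *
import cv2
i=imaging.get_image('top');c=imaging.get_calibration('top')
cv2.imwrite('pics/t11.png',i)
h=cv2.cvtColor(i,cv2.COLOR_BGR2HSV)
# expected home lid corners (z=74)
for a,b in((92,82),(92,-82),(-92,-82),(-92,82)):print(np.round(proj(c,(488.4+a,-6.5+b,74)),1))
m=((h[...,1]>110)&(h[...,2]>25)).astype(np.uint8);m[:, :255]=0;m[:,365:]=0;m[:200]=0;m[310:]=0
m=cv2.morphologyEx(m,cv2.MORPH_OPEN,np.ones((15,15)))
ct=max(cv2.findContours(m,0,1)[0],key=cv2.contourArea);r=cv2.minAreaRect(ct);print(r,np.round(cv2.boxPoints(r),1).tolist())
E
python3 chk.py
```

```text
t: 24.62
position: [628.1, 104.3, 187.7]
eef_rot: [[-1.0, 0.004, -0.0], [0.004, 1.0, -0.0], [0.0, -0.0, -1.0]]
contact_force: [-0.7, 0.9, -0.7]
width: 85.4
gripper_force: 0.0
[278.5 222.3]
[343.6 220.9]
[345.6 294.7]
[279.7 296.2]
((314.62408447265625, 258.59124755859375), (73.08142852783203, 60.4373893737793), 88.45184326171875) [[283.3999938964844, 222.89999389648438], [343.79998779296875, 221.1999969482422], [345.79998779296875, 294.29998779296875], [285.3999938964844, 295.8999938964844]]
```

```bash
python3 -m creep '[[0,[0,0,0.05],0],[0,[0,0,0.1],0],[0,[0,0,0.1125],0],[0,[0,0,0.1125],0],[255,[0,0,0.1125],0],[255,[0,0,0.1125],0],[255,[0,0,0.1125],0],[255,[0,0,0.1125],0],[255,[0,0,0.1125],0]]' 40
```

```text
t: 25.8
position: [628.8, 104.5, 76.5]
eef_rot: [[-1.0, 0.001, 0.002], [0.001, 1.0, 0.0], [-0.002, 0.0, -1.0]]
contact_force: [-1.4, 0.2, 4.2]
width: 19.1
gripper_force: 39.0
```

```bash
python3 -m creep '[[255,[0,-0.01,0],0],[255,[0,-0.0198,0],0],[255,[0.0038,-0.0393,0],0],[255,[0.0115,-0.0576,0],0],[255,[0.0229,-0.0738,0],0],[255,[0.0374,-0.0874,0],0],[255,[0.0545,-0.0976,0],0],[255,[0.0716,-0.1037,0],0],[255,[0.0847,-0.106,0],0],[255,[0.0913,-0.1064,0],0],[255,[0.0913,-0.1064,0],0]]'; python3 -m creep '[[255,[0.002,0,0],0],[255,[0.0035,0,0],0],[255,[0.0035,0,0],0]]'
```

```text
t: 27.18
position: [536.5, -1.4, 76.4]
eef_rot: [[-1.0, 0.001, 0.001], [0.001, 1.0, 0.001], [-0.001, 0.001, -1.0]]
contact_force: [-1.0, 5.1, 7.8]
width: 18.3
gripper_force: 40.7
t: 27.55
position: [534.8, -1.4, 76.4]
eef_rot: [[-1.0, 0.002, 0.004], [0.002, 1.0, 0.001], [-0.004, 0.001, -1.0]]
contact_force: [3.2, 4.2, 5.1]
width: 18.4
gripper_force: 40.3
```

```bash
python3 -m creep '[[255,[0.002,0,0],0],[255,[0.003,0,0],0],[255,[0.003,0,0],0]]'
```

```text
t: 27.92
position: [532.9, -1.4, 76.5]
eef_rot: [[-1.0, 0.001, 0.006], [0.001, 1.0, 0.001], [-0.006, 0.001, -1.0]]
contact_force: [7.4, 5.7, 1.2]
width: 18.7
gripper_force: 40.1
```

```bash
python3 -m creep '[[255,[0.002,0,0],0],[255,[0.003,0,0],0],[255,[0.003,0,0],0]]'; python3 -m creep '[[0,[0,0,0],0],[0,[0,0,0],0],[0,[0,0,0],0],[0,[0,0,0],0],[0,[0,0,-0.06],0],[0,[0,0,-0.12],0],[0,[0.0,-0.06,-0.17],0],[0,[0.0,-0.12,-0.17],0],[0,[0.0,-0.18,-0.17],0],[0,[0.0,-0.24,-0.17],0],[0,[0.0,-0.30,-0.17],0],[0,[0.0,-0.30,-0.17],0]]'
python3 - <<'E'
from h import *
import cv2
t=imaging.get_image('top');s=imaging.get_image('scene')
m=np.zeros((400,800,3),np.uint8);m[:,:400]=cv2.resize(t[205:305,260:360],(400,400),interpolation=cv2.INTER_CUBIC);m[:,400:]=cv2.resize(s[150:250,280:380],(400,400),interpolation=cv2.INTER_CUBIC)
cv2.imwrite('pics/f.png',cv2.convertScaleAbs(m,alpha=1.5))
E
```

```text
t: 28.3
position: [532.9, -1.4, 76.6]
eef_rot: [[-1.0, 0.001, 0.012], [0.001, 1.0, 0.001], [-0.012, 0.001, -1.0]]
contact_force: [14.7, 5.6, -5.6]
width: 18.5
gripper_force: 39.2
t: 29.8
position: [526.1, -306.1, 244.9]
eef_rot: [[-1.0, 0.006, -0.001], [0.006, 1.0, -0.001], [0.001, -0.001, -1.0]]
contact_force: [-0.7, 0.3, 0.2]
width: 85.3
gripper_force: 0.0
```

View pics/f.png

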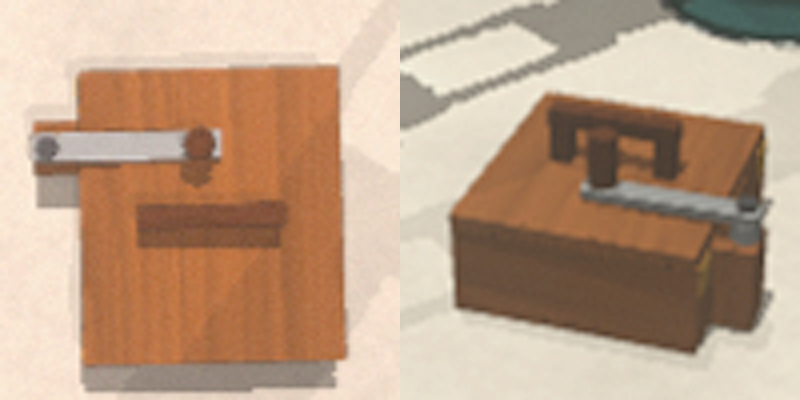

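```bash
python3 -c "
from station import order
print(order.close_job())"
```

```text
the job is handed in; nothing more can be done
None
```

The job is handed in at about 30 s of the 72 s allowed. The holder is in the cradle, the lid sits fully home on the case, and the bar is swung across to its stop. The pots and the hammer were not touched.

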